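# Run the clearance ring along the bent bar

### The job

A bent bar is clamped in two V-blocks for inspection. Take the blue ring that hangs on the bar and slide it along the bar, round both corners, until it is up against the orange stop collar, then let go of it and leave it hanging there. Leave the red ring where it lies.

Things in the scene. Friction and masses are not known exactly. Their poses are not given: they have to be found in the camera images.
- blue_ring: Blue rigid ring, loose, threaded on the bent bar: bore 30 mm, outside diameter 50 mm, 16 mm thick, about 0.12 kg. Origin at the bore's centre; own y = its axis, along the bar at the start. It hangs by the top of its bore: centre 76 mm above the table, 9 mm below the bar's axis; raised 9 mm it has 9 mm of play all round. Grip it from above across the 50 mm, a finger on each side of the bar.
- fixture: Fixed level bar, 12 mm thick, axis 85 mm above the table, in two blue V-blocks. Origin on the table below its middle. Bar in own x, y (mm): from block 1 at (45,-145) along +y to corner 1 (45,-40), to corner 2 (-45,40), along +y to block 2 at (-45,145). Corners turn 48 deg, bend radius 30. Ring starts at y -105 to -70. Blocks 78 wide (x) over switches, 60 long, 104 high; table free below the bar.
- stop_face (a point): Centre, on the bar's axis 85 mm above the table, of the stop face on the orange collar (36 mm diameter, 12 mm long), which sits on the bar's last leg at own-frame (-45,105) mm of the fixture. Axes as the fixture's; the ring arrives in +y. When it touches the face squarely its centre is 8 mm before it.
- red_ring: Red spare ring, same size (50 mm outside, 30 mm bore, 16 mm thick), lying loose and flat on the table near the bar. Origin at the centre of its underside. A white ball on a dark foot (56 mm high) and a metal angle bracket (50 x 40 x 40 mm) also stand there; all three have their centres at least 65 mm sideways from the bar.

How it is judged:
By the outcome, as a careful person would: the job done as asked, in the order asked, and still so for the second after the job is handed in, with the robot touching nothing.
It also fails if it takes over 42 s, if anything falls off the work surface, if the arm or the gripper's body presses on something with over 40 N, if the wrist force passes 120 N, or if a joint passes its speed limit or range.

### The arm

A 7-joint arm with a two-finger parallel gripper is mounted at the origin on the work surface. World frame = base frame: x ahead of the robot, y to its left, z up, the work surface at z = 0. Lengths are in mm, angles in rad, forces in N, time in s.
With the tool pointing down it reaches from about 425 to 825 mm from the base axis. Payload 3.6 kg.
Tool frame: the origin (TCP) lies at the very end of the fingers, on their centre line; the grasp point (between the pads) lies 19 mm behind it; z points along the fingers, y is the line along which they close (so a half turn about z gives the same grasp; the last joint's range is limited). The gripper opens to 93 mm and grips with 3 to 60 N. Pads are 15 mm wide; open, the fingers measure 128 mm over their backs; the gripper's body (75 mm by 188 mm) begins 65 mm behind the grasp point.
Start: joints at [-1.256, 0.615, -0.013, 1.423, 0.008, 1.103, -0.04], TCP at [217.222, 612.598, 218.64] pointing down, gripper open.
Joint ranges: [-3.12, 3.12], [-0.3, 2.06], [-1.34, 1.32], [0.26, 2.42], [-1.36, 4.5], [0.01, 1.98], [-2.84, 2.84]. Speed limits (rad/s): [2.79, 2.79, 3.14, 3.14, 3.14, 3.14, 3.14].

### API

Orientations are given as a unit quaternion [w, x, y, z].
In Python, from station import manip gives the robot as it stands.
- The arm moves only by the tool drive_tool, never from a script. Its arguments are lists of equal length, an entry for each row: "delta_pos": the shift along the tool's x, y, z in m, a list of three; "yaw": the turn about the tool's z in rad; "hand": the finger opening in m, from 0 to 0.093. In form: {"delta_pos": [[tx, ty, tz], ...], "yaw": [yaw, ...], "hand": [hand, ...]}. A call has 1 to 20 rows; each row is the pose to reach, as a shift and turn from the pose commanded when the call began, along the tool's axes at that moment; what a row does not reach only later rows make up. A row lasts 1/12 s, in which the tool goes at most 41.7 mm and 7.16 degrees, less where a joint would pass 70% of its speed; a pose out of reach is approached as far as the arm can. A call with a gripper value outside its range is refused whole. The fingers move at their own pace and stop on an object; "newtons" is the grip in N (left out, the last holds). Time passes only in rows, so rows that repeat a pose let the fingers close. It gives the time, the measured TCP pose, the force, the opening and the grip force at its end, in the units of the state.
- manip.observe(): the state, without advancing time (a new reading comes with each control period).
- manip.capture(name): name is "scene" or "top"; returns a dict with "image" (420x560x3 uint8, red, green, blue), "intrinsics" (3x3 intrinsics, pixels), "origin" and "orientation" of the camera in the world. Camera axes: x right, y down, z forward; pixel columns grow to the right and rows downward; lengths in mm; the calibration is good to about 2 mm. A picture is of the moment at which its call begins. There is no depth.
- manip.sign_off(): hands the job in; it is judged then, once.
The state is a dict: "clock": time; "joint_positions": joint angles; "qd": joint speeds; "effort": joint torques, N m; "eef_pos": TCP position; "tool_rot": TCP orientation; "wrist_force": force on the tool from outside, world axes, zero at the start; "ft_torque": the same for the moment, N m; "width": finger opening in mm; "grip_force": force on a finger pad.
Only numpy, scipy, OpenCV 4.12 (cv2) and the standard library are available. Lean on these libraries where they do the work, as an engineer would, in place of code of your own. Each camera call takes 0.05 s, during which the arm holds its last target. There are 200 camera calls.

## Working session

There is one attempt and no reset: what is moved stays moved. The work goes in short steps, Python scripts to look and compute and a tool call to move; the robot and the scene stay as the last step left them, time stands still between calls to the robot, and variables do not carry over. Pictures are saved under pics/ and viewed, at most 10 in all, crops included, and the job is handed in when it is done.

Besides the shell and the picture viewer there is one more tool, called after "Call:" as name(argument=value, ...) on one line, values as JSON. drive_tool: Moves the arm, as the interface text tells. Its arguments: {"type":"object","properties":{"delta_pos":{"type":"array","items":{"type":"array","items":{"type":"number"}}},"yaw":{"type":"array","items":{"type":"number"}},"hand":{"type":"array","items":{"type":"number"}},"newtons":{"type":"number"}},"required":["delta_pos","yaw","hand"]}

```bash
mkdir -p pics
python3 - <<'E'
from station import manip
import cv2,pickle
s=manip.observe(); print(s)
d={}
for n in("top","scene"):
    c=manip.capture(n); d[n]=c
    cv2.imwrite(f"pics/{n}0.png",c["image"][:,:,::-1]); print(n,c["intrinsics"],c["origin"],c["orientation"])
pickle.dump(d,open("c0.pkl","wb"))
E
```

```text
{'clock': 0.0, 'joint_positions': array([-1.25649984,  0.61587321, -0.012626  ,  1.42485639,  0.0081294 ,
        1.10337339, -0.04039406]), 'qd': array([ 0.00033664, -0.00059865, -0.0007892 ,  0.00031285,  0.00147983,
       -0.00063911,  0.00083897]), 'effort': array([ 1.78695368e-04, -4.58942664e+01,  2.08994709e-01, -1.65747160e+01,
       -6.10848377e-02,  2.04060611e-02,  2.35023299e-04]), 'eef_pos': array([216.99230767, 611.89816937, 217.52508065]), 'tool_rot': array([-1.81769339e-04,  1.69528735e-01,  9.85524477e-01, -1.21631911e-03]), 'wrist_force': array([-0.05551753, -0.39074835,  0.2383112 ]), 'ft_torque': array([0.00846709, 0.03994521, 0.02491241]), 'grip_force': 0.0, 'width': 92.74197896381301}
top [[443.06386761   0.         277.32853796]
 [  0.         443.06386761 217.26914171]
 [  0.           0.           1.        ]] [522.17098226  59.5814811  749.26621834] [-0.02864467  0.7116399  -0.70109322  0.03487741]
scene [[384.01020892   0.         277.27071261]
 [  0.         384.01020892 204.24972123]
 [  0.           0.           1.        ]] [ 764.17370904 -272.22593868  624.04008433] [-0.27675605  0.93395189  0.21498259 -0.07016005]
```

View pics/top0.png

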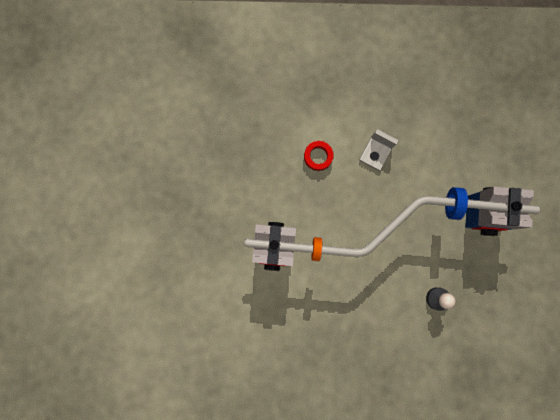

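View pics/scene0.png

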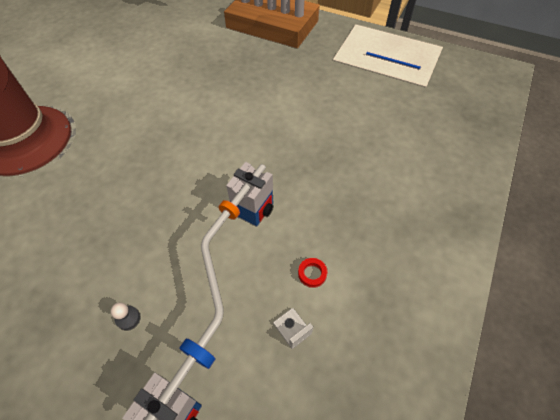

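The top picture shows the bar running from block 1 at about (515,207), past the blue ring at (457,203), corner 1 at (423,201), corner 2 at (362,252) and the collar at (317,249), to block 2 at (274,245). The red ring (319,156), bracket (378,150) and ball (445,300) are all clear of the bar. The scene picture shows the same layout: ring at (198,353), collar at (229,209).

```bash
cat > h.py <<'E'
import numpy as np,cv2
from scipy.spatial.transform import Rotation as R
from scipy.optimize import least_squares
def ray(c,uv,z):
    uv=np.atleast_2d(uv).astype(float); K=np.array(c["intrinsics"])
    q=np.array(c["orientation"]); Rm=R.from_quat(q[[1,2,3,0]]).as_matrix()
    d=(np.c_[uv,np.ones(len(uv))]@np.linalg.inv(K).T)@Rm.T
    o=np.array(c["origin"]); return (o+d*((z-o[2])/d[:,2])[:,None])[:,:2]
def path():  # fixture-frame bar axis, 1 mm samples, with tangent heading
    P=[np.array(p,float) for p in((45,-145),(45,-40),(-45,40),(-45,145))]
    t=30*np.tan(np.radians(24)); out=[P[0]]
    for i in(1,2):
        u=(P[i]-P[i-1])/np.linalg.norm(P[i]-P[i-1]); v=(P[i+1]-P[i])/np.linalg.norm(P[i+1]-P[i])
        a=P[i]-u*t; n=(v-u)/np.linalg.norm(v-u); c=P[i]+n*30/np.cos(np.radians(24))
        for k in np.linspace(0,1,9):
            d=(1-k)*a+k*(P[i]+v*t)-c; out.append(c+30*d/np.linalg.norm(d))
    out.append(P[3]); out=np.array(out)
    s=np.r_[0,np.cumsum(np.linalg.norm(np.diff(out,axis=0),axis=1))]; S=np.arange(0,s[-1],1.)
    X=np.c_[np.interp(S,s,out[:,0]),np.interp(S,s,out[:,1])]
    return S,X
def mask(c,col):
    h=cv2.cvtColor(c["image"],cv2.COLOR_RGB2HSV).astype(int); H,S,V=h[...,0],h[...,1],h[...,2]
    if col=="blue": return (H>105)&(H<125)&(S>150)&(V>60)
    if col=="orange": return (H>5)&(H<20)&(S>180)&(V>120)
    if col=="bar": return (S<50)&(V>150)
def comps(m):
    n,l,s,c=cv2.connectedComponentsWithStats(m.astype(np.uint8)); return [(int(s[i,4]),s[i,:4].tolist(),c[i].round(1).tolist()) for i in range(1,n) if s[i,4]>25]
E
python3 - <<'E'
import pickle; from h import *
from scipy.spatial import cKDTree
d=pickle.load(open("c0.pkl","rb")); S,X=path(); T=cKDTree(X)
boxes={"top":(300,185,480,262),"scene":(170,200,245,372)}
pts={}
for n,b in boxes.items():
    c=d[n]; m=mask(c,"bar"); 
    k=np.zeros_like(m); k[b[1]:b[3],b[0]:b[2]]=1; m&=k
    v,u=np.nonzero(m); pts[n]=ray(c,np.c_[u,v],85)
    print(n,len(u)); 
    for col in("blue","orange"):
        for a,bb,ce in comps(mask(c,col)): print(n,col,a,bb,ce,ray(c,ce,85).round(1).tolist())
def tof(p,x): 
    r=np.array([[np.cos(p[2]),-np.sin(p[2])],[np.sin(p[2]),np.cos(p[2])]]); return (x-p[:2])@r
for names in(["top"],["scene"],["top","scene"]):
    x=np.vstack([pts[n] for n in names])
    # orange collar centre as along-bar anchor (soft)
    oc=[ray(d[n],max(comps(mask(d[n],"orange")))[2],85)[0] for n in names]
    f=lambda p:np.r_[T.query(tof(p,x))[0], [3*(tof(p,o[None])[0,1]-111) for o in oc]]
    r=least_squares(f,[530,-120,0.0],loss="soft_l1",f_scale=3)
    print(names,r.x.round(3),np.abs(r.fun[:len(x)]).mean())
    if len(names)==2: p=r.x
for n in boxes:
    for col in("blue","orange"):
        for a,bb,ce in comps(mask(d[n],col)): print(n,col,a,tof(p,ray(d[n],ce,76 if col=="blue" else 85)).round(1))
E
```

```text
top 1023
top blue 438 [446, 188, 23, 31] [458.2, 203.1] [[607.8, -219.6]]
top orange 179 [313, 237, 9, 24] [317.0, 248.7] [[535.7, -5.9]]
scene 1219
scene blue 105 [367, 52, 53, 17] [393.4, 60.2] [[666.9, 493.8]]
scene blue 194 [238, 205, 21, 20] [248.6, 215.6] [[570.4, 0.8]]
scene blue 460 [180, 339, 35, 29] [197.2, 352.7] [[611.1, -219.0]]
scene blue 32 [194, 402, 7, 8] [196.9, 405.7] [[645.1, -272.8]]
scene orange 152 [219, 201, 21, 17] [230.2, 207.6] [[535.2, 1.2]]
['top'] [ 5.73496e+02 -1.19862e+02 -7.90000e-02] 2.6299190683815845
['scene'] [ 5.71763e+02 -1.17318e+02 -7.50000e-02] 2.895587065105348
['top', 'scene'] [ 5.72631e+02 -1.18551e+02 -7.90000e-02] 2.8227013842630684
top blue 438 [[  44.5 -101.7]]
top orange 179 [[-45.6 109.4]]
scene blue 105 [[ 43.2 630.5]]
scene blue 194 [[-15.2 123.1]]
scene blue 460 [[ 43.6 -96.4]]
scene blue 32 [[  82.4 -148.2]]
scene orange 152 [[-46.7 116.4]]
```

```bash
cat >> h.py <<'E'
def proj(c,X):
    q=np.array(c["orientation"]); Rm=R.from_quat(q[[1,2,3,0]]).as_matrix()
    p=(X-np.array(c["origin"]))@Rm@np.array(c["intrinsics"]).T; return p[:,:2]/p[:,2:]
def annulus(x,y,z,yaw,ro,th):  # surface pts of cylinder shell, axis heading yaw
    a=np.linspace(0,2*np.pi,60); o=[]
    for w in(-th/2,th/2): o.append(np.c_[ro*np.cos(a),w+0*a,ro*np.sin(a)])
    P=np.vstack(o); cs,sn=np.cos(yaw),np.sin(yaw)
    return np.c_[x+P[:,0]*cs-P[:,1]*sn, y+P[:,0]*sn+P[:,1]*cs, z+P[:,2]]
def fitcyl(c,col,near,z,ro,th,yaw,x0):
    m=mask(c,col).astype(np.uint8); n,l,s,ce=cv2.connectedComponentsWithStats(m)
    i=min((i for i in range(1,n) if s[i,4]>60),key=lambda i:np.hypot(*(ce[i]-near)))
    v,u=np.nonzero(l==i); h1=cv2.convexHull(np.c_[u,v].astype(np.float32))[:,0]
    D=np.c_[np.cos(np.arange(0,6.28,.2)),np.sin(np.arange(0,6.28,.2))]
    f=lambda p:(proj(c,annulus(p[0],p[1],z,p[2],ro,th))@D.T).max(0)-(h1@D.T).max(0)-.5*np.abs(D).sum(1)*0-.4
    r=least_squares(lambda p:np.r_[f(p),3*(p[2]-yaw)],[*x0,yaw],loss="soft_l1",f_scale=1.); return r.x,np.abs(r.fun).mean()
def tof(p,x):
    r=np.array([[np.cos(p[2]),-np.sin(p[2])],[np.sin(p[2]),np.cos(p[2])]]); return (x-p[:2])@r
E
python3 - <<'E'
import pickle; from h import *
from scipy.spatial import cKDTree
d=pickle.load(open("c0.pkl","rb")); S,X=path(); T=cKDTree(X)
boxes={"top":(328,190,444,262),"scene":(195,220,235,345)}
pts={}
for n,b in boxes.items():
    c=d[n]; m=mask(c,"bar"); k=np.zeros_like(m); k[b[1]:b[3],b[0]:b[2]]=1
    v,u=np.nonzero(m&k); pts[n]=ray(c,np.c_[u,v],86.5)
for names in(["top"],["scene"],["top","scene"]):
    x=np.vstack([pts[n] for n in names])
    r=least_squares(lambda p:T.query(tof(p,x))[0],[572,-119,-.079],loss="soft_l1",f_scale=3)
    p=r.x; print(names,p.round(3),np.abs(r.fun).mean().round(2))
    if len(names)==1:
        n=names[0]
        for col,near,z,ro,th,x0 in(("blue",(458,203) if n=="top" else (197,352),76,25,16,(608,-219)),("orange",(317,249) if n=="top" else (230,207),85,18,12,(536,-6))):
            q,e=fitcyl(d[n],col,near,z,ro,th,p[2],x0); print(n,col,q.round(3),e.round(2),"fixture",tof(p,q[:2]).round(1))
E
```

```text
['top'] [ 5.7336e+02 -1.1939e+02 -7.9000e-02] 2.48
top blue [ 6.09423e+02 -2.20671e+02 -9.40000e-02] 1.07 fixture [ 44.  -98.1]
top orange [ 5.35947e+02 -5.43400e+00 -4.80000e-02] 0.93 fixture [-46.3 110.6]
['scene'] [ 5.72340e+02 -1.17796e+02 -7.60000e-02] 2.77
scene blue [ 6.08271e+02 -2.18372e+02 -8.80000e-02] 1.02 fixture [ 43.5 -97.5]
scene orange [ 5.34738e+02 -1.75800e+00 -1.75000e-01] 0.92 fixture [-46.4 112.8]
['top', 'scene'] [ 5.72843e+02 -1.18588e+02 -7.90000e-02] 2.65
```

```bash
cat > g.py <<'E'
import numpy as np
from station import manip
FIX=np.array([572.85,-118.6,-0.079])
def pose():
    s=manip.observe(); w,x,y,z=s["tool_rot"]
    from scipy.spatial.transform import Rotation as R
    M=R.from_quat([x,y,z,w]).as_matrix(); return s,np.array(s["eef_pos"]),M
def f2w(f,p=FIX):
    c,s_=np.cos(p[2]),np.sin(p[2]); return np.array([p[0]+c*f[0]-s_*f[1],p[1]+s_*f[0]+c*f[1]])
def delta(tgt,head,ref=None):  # ref=(pos,tool-y heading) of commanded pose
    if ref is None:
        s,p,M=pose(); h=np.arctan2(M[1,1],M[0,1])
    else: p,h=ref
    w=np.asarray(tgt)-p
    ty=np.array([np.cos(h),np.sin(h)]); tx=np.array([-ty[1],ty[0]])  # tool z down: x=y cross z
    d=np.array([w[:2]@tx,w[:2]@ty,-w[2]])
    yaw=-(head-h); yaw=(yaw+np.pi/2)%np.pi-np.pi/2
    return (d/1000).round(4),round(yaw,3)
E
python3 - <<'E'
from g import *
s,p,M=pose(); print(M.round(3))
print("mid",delta((560,150,218),-.079)); print("over",delta((608.9,-219.3,150),-.079))
E
```

```text
[[-0.943  0.334 -0.001]
 [ 0.334  0.943 -0.002]
 [-0.    -0.002 -1.   ]]
mid (array([-4.776e-01, -3.208e-01, -4.000e-04]), np.float64(1.309))
over (array([-0.6471, -0.6525,  0.0676]), np.float64(1.309))
```

Call:
drive_tool(delta_pos=[[-0.478,-0.321,0],[-0.478,-0.321,0],[-0.478,-0.321,0],[-0.478,-0.321,0],[-0.478,-0.321,0],[-0.478,-0.321,0],[-0.478,-0.321,0],[-0.478,-0.321,0],[-0.478,-0.321,0],[-0.478,-0.321,0],[-0.478,-0.321,0],[-0.478,-0.321,0],[-0.478,-0.321,0],[-0.478,-0.321,0],[-0.478,-0.321,0],[-0.478,-0.321,0],[-0.478,-0.321,0],[-0.478,-0.321,0]], yaw=[1.309,1.309,1.309,1.309,1.309,1.309,1.309,1.309,1.309,1.309,1.309,1.309,1.309,1.309,1.309,1.309,1.309,1.309], hand=[0.07,0.07,0.07,0.07,0.07,0.07,0.07,0.07,0.07,0.07,0.07,0.07,0.07,0.07,0.07,0.07,0.07,0.07], newtons=15)

```text
clock: 1.6
eef_pos: [559.3, 152.4, 218.2]
tool_rot: [-0.001, 0.733, 0.68, -0.0]
wrist_force: [-0.9, 1.2, -0.1]
width: 69.8
grip_force: 0.0
```

Run:
```python
from g import *
s,p,M=pose(); print(s["clock"],p,M.round(3),s["joint_positions"].round(2),s["width"],s["wrist_force"])
print("over",delta((608.9,-219.3,140),-.079))
```

```text
1.6 [559.32447123 152.44142887 218.17111995] [[ 0.076  0.997 -0.002]
 [ 0.997 -0.076  0.001]
 [ 0.001 -0.002 -1.   ]] [-0.54  0.53  0.37  1.64 -0.22  1.02 -0.17] 69.78560270191561 [-0.87077075  1.17580806 -0.09465805]
over (array([-0.3669,  0.0776,  0.0782]), np.float64(0.003))
```

Call:
drive_tool(delta_pos=[[-0.367,0.078,0.0],[-0.367,0.078,0.0],[-0.367,0.078,0.02],[-0.367,0.078,0.04],[-0.367,0.078,0.078],[-0.367,0.078,0.078],[-0.367,0.078,0.078],[-0.367,0.078,0.078],[-0.367,0.078,0.078],[-0.367,0.078,0.078],[-0.367,0.078,0.078],[-0.367,0.078,0.078],[-0.367,0.078,0.078],[-0.367,0.078,0.078],[-0.367,0.078,0.078],[-0.367,0.078,0.078]], yaw=[0,0,0,0,0,0,0,0,0,0,0,0,0,0,0,0], hand=[0.07,0.07,0.07,0.07,0.07,0.07,0.07,0.07,0.07,0.07,0.07,0.07,0.07,0.07,0.07,0.07])

```text
clock: 2.93
eef_pos: [609.9, -219.8, 141.3]
tool_rot: [0.0, 0.734, 0.68, 0.001]
wrist_force: [-0.6, 0.2, 0.4]
width: 70.0
grip_force: 0.0
```

Run:
```python
from g import *; import cv2
s,p,M=pose(); print(s["clock"],p,M.round(3),s["joint_positions"].round(2),s["width"],s["wrist_force"])
print("grasp",delta((608.9,-219.3,57),-.079))
c=manip.capture("scene"); cv2.imwrite("pics/s1.png",cv2.resize(c["image"][200:420,80:360,::-1],None,fx=2.5,fy=2.5))
```

```text
2.9333 [ 609.89017837 -219.75293373  141.28970189] [[ 0.076  0.997  0.001]
 [ 0.997 -0.076  0.001]
 [ 0.001  0.001 -1.   ]] [ 0.12  0.71  0.34  1.53 -0.27  0.95  0.46] 69.95206470173753 [-0.61336591  0.21484881  0.42570788]
grasp (array([ 0.0004, -0.001 ,  0.0843]), np.float64(0.003))
```

View pics/s1.png

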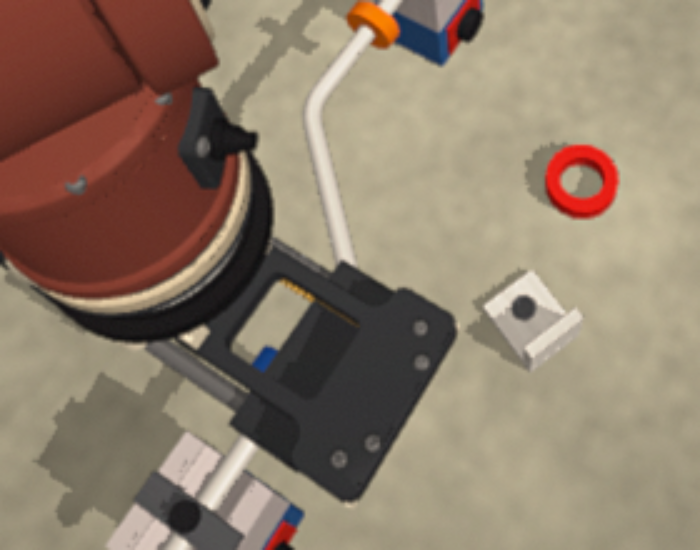

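The gripper's plate sits over the bar, with the blue ring just visible through its opening at about (265,358) in the crop. The bracket and red ring are clear. I'll lower the fingers beside the ring and close gently.

Call:
drive_tool(delta_pos=[[0,-0.001,0.015],[0,-0.001,0.03],[0,-0.001,0.045],[0,-0.001,0.06],[0,-0.001,0.072],[0,-0.001,0.084],[0,-0.001,0.084],[0,-0.001,0.084],[0,-0.001,0.084]], yaw=[0,0,0,0,0,0,0,0,0], hand=[0.07,0.07,0.07,0.07,0.07,0.07,0.07,0.07,0.07])

```text
clock: 3.73
eef_pos: [608.9, -221.9, 57.4]
tool_rot: [0.001, 0.734, 0.679, 0.0]
wrist_force: [0.1, -0.3, -0.2]
width: 70.1
grip_force: 0.0
```

Call:
drive_tool(delta_pos=[[0,0,0],[0,0,0],[0,0,0],[0,0,0],[0,0,0],[0,0,0],[0,0,0],[0,0,0],[0,0,0],[0,0,0]], yaw=[0,0,0,0,0,0,0,0,0,0], hand=[0.06,0.055,0.05,0.045,0.04,0.04,0.04,0.04,0.04,0.04], newtons=15)

```text
clock: 4.57
eef_pos: [608.5, -221.8, 57.1]
tool_rot: [0.0, 0.734, 0.679, 0.0]
wrist_force: [-1.1, 0.3, 4.3]
width: 49.9
grip_force: 15.0
```

Run:
```python
from g import *; import cv2
s,p,M=pose(); print(s["clock"],p,M.round(3),s["width"],s["grip_force"],s["wrist_force"],s["ft_torque"])
c=manip.capture("top"); a=c["image"][170:260,400:540,::-1]; c=manip.capture("scene"); b=c["image"][290:390,120:270,::-1]
f=lambda i:cv2.resize(i,(390,280),interpolation=cv2.INTER_CUBIC)
cv2.imwrite("pics/s2.png",np.hstack([f(a),f(b)]))
```

```text
4.5667 [ 608.54049871 -221.7635346    57.11283851] [[ 0.079  0.997  0.001]
 [ 0.997 -0.079 -0.   ]
 [-0.     0.001 -1.   ]] 49.85466228324536 15.000301748514175 [-1.10299845  0.26807838  4.34426891] [-0.03580942  0.18360479  0.00175853]
```

View pics/s2.png

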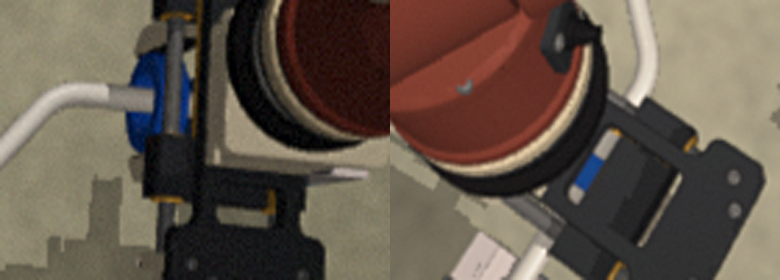

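Firm grip: width 49.9 mm at 15 N, with the blue ring seen between the pads at (160,95) in the left crop and (590,170) in the right. Both the ring and the collar put the bar about 1.2 mm off the fitted fixture x, so I'll correct for that and plan the slide.

```bash
cat >> g.py <<'E'
FIX=np.array([571.6,-118.5,-0.079])
OFF=1.5  # ring centre ahead of pads along tool x
def plan(s0,s1,step,z,ref=None,p=None):
    from h import path
    p=FIX if p is None else p
    S,X=path(); T=np.gradient(X,axis=0); A=np.unwrap(np.arctan2(T[:,1],T[:,0]))-np.pi/2
    A=np.convolve(np.pad(A,20,mode="edge"),np.ones(41)/41,"valid")
    ss=np.unique(np.r_[np.arange(s0,s1,step),s1])[0:]
    D=[];Y=[]
    for s in ss:
        f=np.array([np.interp(s,S,X[:,0]),np.interp(s,S,X[:,1])]); h=p[2]+np.interp(s,S,A)
        w=f2w(f,p)-OFF*np.array([-np.sin(h),np.cos(h)])
        d,y=delta((*w,z),h,ref); D.append((d.round(4)).tolist()); Y.append(round(float(y),3))
    return ss,D,Y
E
python3 - <<'E'
from g import *; from h import path
S,X=path(); 
for y in(-98,-53.4,-31,31,53,97): i=np.argmin(abs(X[:,1]-y)); print(y,S[i],X[i])
ss,D,Y=plan(47,127,5,66); 
for a in zip(ss,D,Y): print(a)
E
```

```text
-98 47.0 [ 45.02190652 -98.00000511]
-53.4 92.0 [ 45.02435207 -53.00048289]
-31 117.0 [ 34.86914355 -30.93793158]
31 210.0 [-34.69622471  30.78450792]
53 235.0 [-45.01245214  52.769619  ]
97 279.0 [-45.02248036  96.76883486]
(np.int64(47), [0.0005, 0.0001, -0.0089], 0.0)
(np.int64(52), [0.0055, 0.0001, -0.0089], 0.0)
(np.int64(57), [0.0105, 0.0001, -0.0089], 0.0)
(np.int64(62), [0.0155, 0.0001, -0.0089], 0.0)
(np.int64(67), [0.0205, 0.0001, -0.0089], 0.0)
(np.int64(72), [0.0255, 0.0001, -0.0089], -0.001)
(np.int64(77), [0.0305, 0.0001, -0.0089], -0.015)
(np.int64(82), [0.0355, 0.0002, -0.0089], -0.05)
(np.int64(87), [0.0405, 0.0002, -0.0089], -0.104)
(np.int64(92), [0.0455, 0.0003, -0.0089], -0.179)
(np.int64(97), [0.0505, -0.0, -0.0089], -0.274)
(np.int64(102), [0.0554, -0.0012, -0.0089], -0.377)
(np.int64(107), [0.06, -0.0031, -0.0089], -0.48)
(np.int64(112), [0.0642, -0.0058, -0.0089], -0.583)
(np.int64(117), [0.0679, -0.0091, -0.0089], -0.675)
(np.int64(122), [0.0713, -0.0128, -0.0089], -0.748)
(np.int64(127), [0.0747, -0.0165, -0.0089], -0.8)
```

Call:
drive_tool(delta_pos=[[0,0,-0.004],[0,0,-0.009],[0.005,0,-0.009],[0.01,0,-0.009],[0.015,0,-0.009],[0.02,0,-0.009],[0.0255,0,-0.009],[0.0305,0,-0.009],[0.0355,0,-0.009],[0.0405,0,-0.009],[0.0405,0,-0.009]], yaw=[0,0,0,0,0,0,0,-0.015,-0.05,-0.1,-0.1], hand=[0.04,0.04,0.04,0.04,0.04,0.04,0.04,0.04,0.04,0.04,0.04])

```text
clock: 5.58
eef_pos: [611.7, -179.2, 65.6]
tool_rot: [-0.001, 0.698, 0.716, 0.001]
wrist_force: [0.4, 0.4, -1.5]
width: 50.1
grip_force: 15.0
```

Run:
```python
from g import *
s,p,M=pose(); print(s["clock"],p,M.round(3)[:,1],s["width"],s["grip_force"],s["wrist_force"],s["ft_torque"])
for a in zip(*plan(87,162,5,66)): print(a)
```

```text
5.5833 [ 611.74095928 -179.24634582   65.55132494] [ 1.     0.025 -0.   ] 50.08603721078278 14.99916672706604 [ 0.35178708  0.43814544 -1.45931487] [-0.02418818  0.02242227 -0.01281185]
(np.int64(87), [-0.0021, 0.0002, -0.0004], 0.0)
(np.int64(92), [0.0028, 0.0008, -0.0004], -0.075)
(np.int64(97), [0.0079, 0.0009, -0.0004], -0.169)
(np.int64(102), [0.0128, 0.0003, -0.0004], -0.272)
(np.int64(107), [0.0176, -0.0012, -0.0004], -0.376)
(np.int64(112), [0.022, -0.0034, -0.0004], -0.478)
(np.int64(117), [0.0261, -0.0063, -0.0004], -0.571)
(np.int64(122), [0.0298, -0.0096, -0.0004], -0.644)
(np.int64(127), [0.0336, -0.0129, -0.0004], -0.696)
(np.int64(132), [0.0373, -0.0163, -0.0004], -0.728)
(np.int64(137), [0.041, -0.0196, -0.0004], -0.74)
(np.int64(142), [0.0447, -0.023, -0.0004], -0.741)
(np.int64(147), [0.0484, -0.0264, -0.0004], -0.741)
(np.int64(152), [0.0521, -0.0297, -0.0004], -0.741)
(np.int64(157), [0.0558, -0.0331, -0.0004], -0.741)
(np.int64(162), [0.0594, -0.0365, -0.0004], -0.741)
```

Call:
drive_tool(delta_pos=[[0.003,0.0008,0],[0.008,0.001,0],[0.013,0.0003,0],[0.0175,-0.001,0],[0.022,-0.0035,0],[0.026,-0.0065,0],[0.03,-0.0095,0],[0.0335,-0.013,0],[0.0375,-0.0165,0],[0.041,-0.0195,0],[0.0445,-0.023,0],[0.0485,-0.0265,0],[0.0485,-0.0265,0]], yaw=[-0.075,-0.17,-0.27,-0.375,-0.48,-0.57,-0.645,-0.695,-0.73,-0.74,-0.74,-0.74,-0.74], hand=[0.04,0.04,0.04,0.04,0.04,0.04,0.04,0.04,0.04,0.04,0.04,0.04,0.04])

```text
clock: 6.67
eef_pos: [583.1, -132.0, 65.6]
tool_rot: [-0.001, 0.394, 0.919, 0.0]
wrist_force: [-0.4, 0.2, -1.6]
width: 49.9
grip_force: 15.0
```

Run:
```python
from g import *; import cv2
s,p,M=pose(); print(s["clock"],p,M.round(3)[:,1],s["width"],s["grip_force"],s["wrist_force"],s["ft_torque"])
for a in zip(*plan(147,242,5,66)): print(a)
c=manip.capture("top"); a=c["image"][170:280,300:450,::-1]; c=manip.capture("scene"); b=c["image"][190:350,120:300,::-1]
f=lambda i:cv2.resize(i,(390,300),interpolation=cv2.INTER_CUBIC)
cv2.imwrite("pics/s3.png",np.hstack([f(a),f(b)]))
```

```text
6.6667 [ 583.05299721 -131.99065396   65.59174082] [ 0.724  0.69  -0.   ] 49.85890494596898 14.99999463558197 [-0.44868704  0.19576939 -1.61274751] [-0.04039167  0.05593176 -0.0079081 ]
(np.int64(147), [-0.0004, 0.0011, -0.0004], -0.004)
(np.int64(152), [0.0046, 0.0011, -0.0004], -0.004)
(np.int64(157), [0.0096, 0.0011, -0.0004], -0.004)
(np.int64(162), [0.0146, 0.001, -0.0004], -0.004)
(np.int64(167), [0.0196, 0.001, -0.0004], -0.004)
(np.int64(172), [0.0246, 0.001, -0.0004], -0.004)
(np.int64(177), [0.0296, 0.001, -0.0004], -0.004)
(np.int64(182), [0.0346, 0.0009, -0.0004], -0.004)
(np.int64(187), [0.0396, 0.0009, -0.0004], -0.004)
(np.int64(192), [0.0446, 0.0009, -0.0004], -0.002)
(np.int64(197), [0.0496, 0.0008, -0.0004], 0.017)
(np.int64(202), [0.0546, 0.0008, -0.0004], 0.056)
(np.int64(207), [0.0596, 0.0007, -0.0004], 0.116)
(np.int64(212), [0.0646, 0.0006, -0.0004], 0.196)
(np.int64(217), [0.0696, 0.0011, -0.0004], 0.294)
(np.int64(222), [0.0744, 0.0025, -0.0004], 0.397)
(np.int64(227), [0.0789, 0.0046, -0.0004], 0.5)
(np.int64(232), [0.083, 0.0074, -0.0004], 0.602)
(np.int64(237), [0.0866, 0.0108, -0.0004], 0.691)
(np.int64(242), [0.09, 0.0145, -0.0004], 0.758)
```

View pics/s3.png

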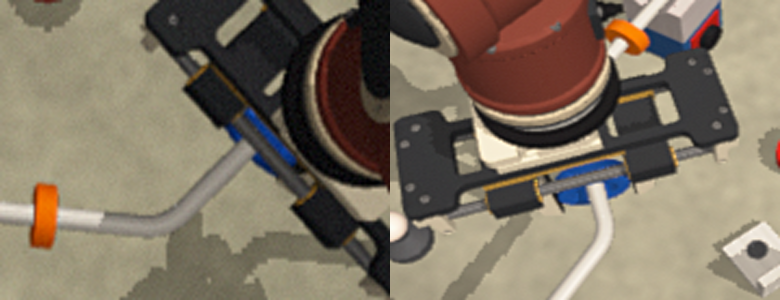

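The ring is round corner 1, square on the diagonal between the pads at (265,140) in the left crop. It touches nothing (wrist force 1.6 N, the ring's weight), so I'll go on through corner 2.

Call:
drive_tool(delta_pos=[[0.005,0.001,0],[0.0095,0.001,0],[0.0145,0.001,0],[0.0195,0.001,0],[0.0245,0.001,0],[0.0295,0.001,0],[0.0345,0.001,0],[0.0395,0.001,0],[0.0445,0.001,0],[0.0495,0.001,0],[0.0545,0.001,0],[0.0595,0.0005,0],[0.0645,0.0005,0],[0.0695,0.001,0],[0.0745,0.0025,0],[0.079,0.0045,0],[0.083,0.0075,0],[0.0865,0.011,0],[0.09,0.0145,0],[0.09,0.0145,0]], yaw=[0,0,0,0,0,0,0,0,0,0.015,0.055,0.115,0.195,0.295,0.395,0.5,0.6,0.69,0.76,0.76], hand=[0.04,0.04,0.04,0.04,0.04,0.04,0.04,0.04,0.04,0.04,0.04,0.04,0.04,0.04,0.04,0.04,0.04,0.04,0.04,0.04])

```text
clock: 8.43
eef_pos: [532.3, -56.2, 65.6]
tool_rot: [-0.0, 0.707, 0.708, 0.0]
wrist_force: [-0.4, 0.0, -2.0]
width: 49.7
grip_force: 15.0
```

Run:
```python
from g import *; import cv2
s,p,M=pose(); print(s["clock"],p,M.round(3)[:,1],s["width"],s["grip_force"],s["wrist_force"],s["ft_torque"])
for a in zip(*plan(242,279,5,66)): print(a)
```

```text
8.4333 [532.33333107 -56.17989575  65.55413517] [ 1.     0.002 -0.   ] 49.69187254841312 15.001147985458374 [-0.40421534  0.00419662 -2.0183718 ] [-0.04418391  0.05735179  0.00512717]
(np.int64(242), [-0.0007, -0.0009, -0.0004], -0.002)
(np.int64(247), [0.0043, -0.0006, -0.0004], 0.046)
(np.int64(252), [0.0093, -0.0002, -0.0004], 0.073)
(np.int64(257), [0.0143, 0.0002, -0.0004], 0.081)
(np.int64(262), [0.0193, 0.0006, -0.0004], 0.081)
(np.int64(267), [0.0242, 0.001, -0.0004], 0.081)
(np.int64(272), [0.0292, 0.0014, -0.0004], 0.081)
(np.int64(277), [0.0342, 0.0018, -0.0004], 0.081)
(np.int64(279), [0.0362, 0.002, -0.0004], 0.081)
```

Call:
drive_tool(delta_pos=[[0.0045,-0.0005,0],[0.0095,0,0],[0.0145,0,0],[0.0195,0.0005,0],[0.0245,0.001,0],[0.0275,0.001,0],[0.029,0.0015,0],[0.029,0.0015,0],[0.029,0.0015,0]], yaw=[0.045,0.075,0.08,0.08,0.08,0.08,0.08,0.08,0.08], hand=[0.04,0.04,0.04,0.04,0.04,0.04,0.04,0.04,0.04])

```text
clock: 9.18
eef_pos: [533.9, -29.4, 65.7]
tool_rot: [0.0, 0.734, 0.679, -0.0]
wrist_force: [-1.2, -0.3, -1.6]
width: 49.7
grip_force: 15.0
```

Call:
drive_tool(delta_pos=[[0.001,0,0],[0.002,0,0],[0.003,0,0],[0.003,0,0]], yaw=[0,0,0,0], hand=[0.04,0.04,0.04,0.04])

```text
clock: 9.52
eef_pos: [534.1, -25.9, 65.6]
tool_rot: [-0.0, 0.734, 0.679, 0.0]
wrist_force: [0.4, 0.7, -2.5]
width: 49.8
grip_force: 15.0
```

Run:
```python
from g import *; import cv2
s,p,M=pose(); print(s["clock"],p,M.round(3)[:,1],s["width"],s["wrist_force"],s["ft_torque"])
print(plan(279,280,5,66))
c=manip.capture("top"); a=c["image"][200:300,250:390,::-1]; c=manip.capture("scene"); b=c["image"][160:280,150:310,::-1]
f=lambda i:cv2.resize(i,(390,290),interpolation=cv2.INTER_CUBIC)
cv2.imwrite("pics/s4.png",np.hstack([f(a),f(b)]))
```

```text
9.5167 [534.09894934 -25.92805676  65.61621841] [ 0.997 -0.079 -0.   ] 49.83266976046577 [ 0.39560112  0.71891183 -2.48266061] [-0.02706869  0.08529252  0.03902889]
(array([279, 280]), [[0.0059, -0.0003, -0.0004], [0.0069, -0.0003, -0.0004]], [0.001, 0.001])
```

View pics/s4.png

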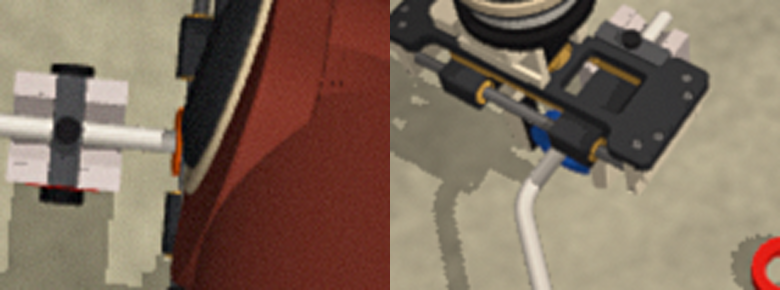

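The ring is on the last leg at (560,135) in the right crop, with the collar edge at (180,140) in the left. There is no contact force yet and about 6 mm should remain, so I'll creep.

Call:
drive_tool(delta_pos=[[0.001,0,0],[0.002,0,0],[0.003,0,0],[0.004,0,0],[0.004,0,0]], yaw=[0,0,0,0,0], hand=[0.04,0.04,0.04,0.04,0.04])

```text
clock: 10.03
eef_pos: [534.4, -21.8, 65.6]
tool_rot: [-0.0, 0.734, 0.679, 0.0]
wrist_force: [1.1, 0.6, -0.9]
width: 49.7
grip_force: 15.0
```

Call:
drive_tool(delta_pos=[[0.0005,0,0],[0.001,0,0],[0.001,0,0]], yaw=[0,0,0], hand=[0.04,0.04,0.04])

```text
clock: 10.28
eef_pos: [534.5, -21.1, 65.6]
tool_rot: [-0.0, 0.734, 0.679, -0.0]
wrist_force: [0.5, -0.7, -2.0]
width: 50.1
grip_force: 15.0
```

Call:
drive_tool(delta_pos=[[0.0005,0,0],[0.001,0,0],[0.001,0,0]], yaw=[0,0,0], hand=[0.04,0.04,0.04])

```text
clock: 10.53
eef_pos: [534.5, -21.1, 65.7]
tool_rot: [0.0, 0.735, 0.678, -0.0]
wrist_force: [0.0, -2.8, -2.1]
width: 50.2
grip_force: 15.0
```

Call:
drive_tool(delta_pos=[[0.0005,0,0],[0.001,0,0],[0.001,0,0],[0.001,0,0]], yaw=[0,0,0,0], hand=[0.04,0.04,0.04,0.04])

```text
clock: 10.87
eef_pos: [534.5, -21.0, 65.7]
tool_rot: [0.001, 0.735, 0.678, -0.001]
wrist_force: [-0.4, -5.0, -2.5]
width: 49.8
grip_force: 15.0
```

Call:
drive_tool(delta_pos=[[0,0,0.002],[0,0,0.004],[0,0,0.006],[0,0,0.0075],[0,0,0.0085],[0,0,0.0085],[0,0,0.0085]], yaw=[0,0,0,0,0,0,0], hand=[0.04,0.04,0.04,0.04,0.04,0.04,0.04])

```text
clock: 11.45
eef_pos: [535.1, -21.1, 57.6]
tool_rot: [0.001, 0.735, 0.678, -0.0]
wrist_force: [-0.3, -4.7, -0.4]
width: 50.0
grip_force: 15.0
```

Call:
drive_tool(delta_pos=[[-0.0008,0,0.0004],[-0.0016,0,0.0008],[-0.0016,0,0.0008],[-0.0016,0,0.0008]], yaw=[0,0,0,0], hand=[0.04,0.04,0.04,0.04])

```text
clock: 11.78
eef_pos: [535.1, -21.0, 57.0]
tool_rot: [0.001, 0.735, 0.679, 0.001]
wrist_force: [-0.2, -3.6, 6.5]
width: 49.5
grip_force: 15.0
```

Call:
drive_tool(delta_pos=[[-0.0006,0,-0.0004],[-0.0006,0,-0.0004],[-0.0006,0,-0.0004],[-0.0006,0,-0.0004],[-0.0006,0,-0.0004],[-0.0006,0,-0.0004],[-0.0006,0,-0.0004],[-0.0006,0,-0.0004],[-0.0006,0,-0.0004],[-0.0006,0,-0.0004]], yaw=[0,0,0,0,0,0,0,0,0,0], hand=[0.04,0.04,0.052,0.055,0.06,0.065,0.07,0.07,0.07,0.07], newtons=4)

```text
clock: 12.62
eef_pos: [534.4, -21.3, 56.7]
tool_rot: [-0.0, 0.735, 0.679, -0.0]
wrist_force: [-0.2, 0.0, -0.3]
width: 70.3
grip_force: 0.0
```

Call:
drive_tool(delta_pos=[[0,0,-0.01],[0,0,-0.02],[0,0,-0.04],[0,0,-0.06],[0,0,-0.08],[0,0,-0.11],[0,0,-0.14],[0,0,-0.16],[0,0,-0.16],[0,0,-0.16]], yaw=[0,0,0,0,0,0,0,0,0,0], hand=[0.07,0.07,0.07,0.07,0.07,0.07,0.07,0.07,0.07,0.07])

```text
clock: 13.45
eef_pos: [535.1, -21.5, 218.8]
tool_rot: [0.001, 0.734, 0.679, 0.002]
wrist_force: [-1.1, -0.3, -0.7]
width: 69.7
grip_force: 0.0
```

Call:
drive_tool(delta_pos=[[0.16,0,0],[0.16,0,0],[0.16,0,0],[0.16,0,0],[0.16,0,0],[0.16,0,0],[0.16,0,0],[0.16,0,0]], yaw=[0,0,0,0,0,0,0,0], hand=[0.07,0.07,0.07,0.07,0.07,0.07,0.07,0.07])

```text
clock: 14.12
eef_pos: [546.7, 135.7, 216.3]
tool_rot: [0.0, 0.736, 0.677, -0.001]
wrist_force: [0.8, 0.4, 0.3]
width: 70.0
grip_force: 0.0
```

Run:
```python
from g import *; import cv2
s,p,M=pose(); print(s["clock"],p,s["width"],s["wrist_force"])
c=manip.capture("top"); a=c["image"][200:300,250:390,::-1]; c=manip.capture("scene"); b=c["image"][160:280,150:310,::-1]
f=lambda i:cv2.resize(i,(390,290),interpolation=cv2.INTER_CUBIC)
cv2.imwrite("pics/s5.png",np.hstack([f(a),f(b)]))
```

```text
14.1167 [546.74328795 135.69647846 216.32354516] 70.03155280693822 [0.75119746 0.39314973 0.27126964]
```

View pics/s5.png

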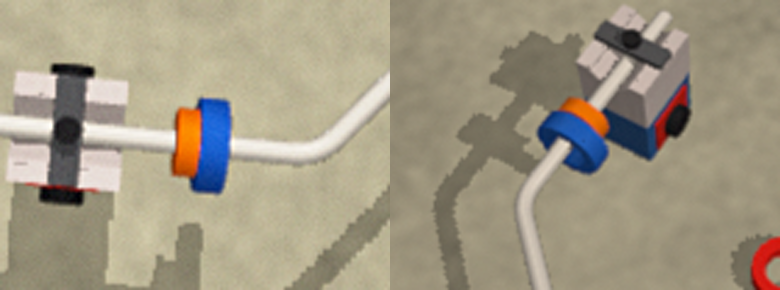

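The blue ring at (213,145) in the left crop hangs square against the orange collar at (187,142), with no gap visible. The right crop shows the same at (572,138). The gripper is clear, so I'll hand it in.

```bash
python3 -c "
from station import manip; print(manip.sign_off())"
```

```text
the job is handed in; nothing more can be done
None
```

The blue ring was slid round both corners and now hangs released against the orange stop collar, with no gap visible in the last pictures; the red ring was left untouched, and the job was handed in at about 14 s.

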